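# Slide the tall steel enclosure into the corner weld jig

## Task

Push the tall steel enclosure across the bench into the corner of the yellow weld jig, so that its blue base tray rests flat against both yellow bars and is square to them. It is heavy and tips easily: push it low, at its base, so that it slides without rocking, never lift it, and leave it standing there. Leave the hammer, the can and the tube offcut alone.

Things in the scene. Friction and masses are not known exactly. Their poses are not given: they have to be found in the camera images.
- enclosure: Loose top-heavy steel enclosure, 1.2 to 1.8 kg, held by friction only; origin at the centre of the underside of its blue base tray (110 mm along its x, 140 mm along y, 24 mm high); z up. Its x is within 0.14 rad of the jig's x at the start. Pushed high up it tips over; pushed at the tray, below 25 mm, it slides (6 to 12 N).
- housing (a point): Centre of the enclosure's grey housing (72 x 90 mm, from the tray up to 175 mm), 19 mm to +x of the enclosure's origin, 99 mm up. Its +x face is flush with the tray's +x edge; the tray sticks out as a ledge of 38 mm at -x and 25 mm on each y side. A black bow handle on top reaches 205 mm.
- tray_near (a point): Middle of the tray's -x edge (the side towards the robot), 12 mm above the bench. Pushing here along +x slides the enclosure to the back bar.
- tray_left (a point): Middle of the tray's +y edge (its left side seen from the robot), 12 mm above the bench. Pushing here along -y slides the enclosure to the side bar.
- jig: Fixed corner jig of two yellow bars, 30 x 30 mm; origin on the bench at the inner corner. Back bar: inner face at x = 0, looks to -x (the robot), from y = -30 to 250 mm. Side bar: inner face at y = 0, looks to +y, from x = -220 to 0 mm. Grey posts 60 mm high stand outside the bars. The enclosure starts at x < 0, y > 0, clear of both bars; seated, its origin is at x = -55, y = 70 mm here.
- hammer: Bystander: hammer lying on the bench, 240 mm long along its x, origin at its underside near the middle.
- can: Bystander: upright red-labelled can, 60 mm diameter, 120 mm high, origin at the centre of its underside.
- offcut: Bystander: square steel tube offcut standing on end, 40 x 40 mm, 90 mm high, origin at the centre of its underside.
Things that resemble listed ones, but are neither listed nor needed, are in the scene too. Several things have the shape of the enclosure; the one meant has the colours described above.

How it is judged:
By the outcome, as a careful person would: the job done as asked, in the order asked, and still so for the second after the job is handed in, with the robot touching nothing.
It also fails if it takes over 58 s, if anything falls off the work surface, if the arm or the gripper's body presses on something with over 40 N, if the wrist force passes 120 N, or if a joint passes its speed limit or range.

## Robot

A 7-joint arm with a two-finger parallel gripper is mounted at the origin on the work surface. World frame = base frame: x ahead of the robot, y to its left, z up, the work surface at z = 0. Lengths are in mm, angles in rad, forces in N, time in s.
With the tool pointing down it reaches from about 400 to 900 mm from the base axis. Payload 5.6 kg.
Tool frame: the origin (TCP) lies midway between the tips of the shut fingers; the grasp point (between the pads) lies 19 mm behind it; x points along the fingers, y is the direction in which the jaws open and shut, and the axes are right-handed (so a half turn about x gives the same grasp; the last joint's range is limited). The gripper opens to 92 mm and grips with 3 to 60 N. Pads are 20 mm wide; open, the fingers measure 128 mm over their backs; the gripper's body (75 mm by 189 mm) begins 69 mm behind the grasp point.
Start: joints at [1.288, 0.468, -0.012, 1.603, 0.006, 1.071, -0.056], TCP at [154.337, -631.418, 214.592] pointing down, gripper open.
Joint ranges: [-2.53, 2.53], [-0.31, 2.02], [-1.57, 1.55], [0.28, 2.44], [-1.29, 4.43], [0.15, 1.84], [-2.92, 2.92]. Speed limits (rad/s): [2.57, 2.57, 3.14, 3.14, 3.14, 3.14, 3.14].

## Interface

Orientations are given as a rotation vector (axis times angle).
In Python, from cell import robot, grip, kin, viewer gives the robot as it stands. Calls block until the motion is done:
- robot.movep(position, orientation): joint-space move of the TCP to a pose.
- robot.servo_line(position, feed=150, rotation=None): straight line of the TCP; rotation=None keeps the orientation; feed is the mean speed in mm/s.
- robot.goto_joints(angles): joint-space move.
- grip(opening, newtons=None): opening from 0.0 (shut) to 1.0 (fully open); newtons is the grip in N (None keeps the last); returns when the fingers have stopped.
- robot.hold(seconds).
- kin.ik(position, orientation): joint angles nearest the present ones, or None.
- robot.observe(): the state.
- viewer.read_camera(name): name is "scene" or "top" or "wrist"; returns the picture (420x560x3 uint8, red, green, blue); there is no depth.
- viewer.camera_info(name): a dict with "camera_matrix" (3x3 intrinsics, pixels), "R" (3x3) and "t" (3): a world point X has camera coordinates R X + t. Camera axes: x right, y down, z forward; pixel columns grow to the right and rows downward; lengths in mm; the calibration is good to about 2 mm. The wrist camera is an equidistant fisheye: a pixel r from the principal point sees the ray r / f radians off the axis. A picture is of the moment at which its call begins: read the wrist's pose just before it. camera_info takes no time and is no camera call; for the wrist camera it gives the pose at the moment of the call.
A pose or a line that the arm cannot do raises robot.IKError and nothing moves.
- robot.job_done(): hands the job in, once; it reports no verdict.
Trained networks look in the newest picture that a camera, given by its name, has taken for a name from the list of things; names that differ only in an ending like _2 or _b are one class to them, and where a whole thing is asked for, a point or a joint stands for the part that bears it (a point fixed in the world has none). Each returns a list of dicts, best first, with "confidence" (0 to 1); they miss things now and then, are a little off and sometimes report something else, mostly with a low value. They report only what shows in the picture. A call takes as long as a camera call. They do not tell look-alikes from the thing itself.
- viewer.silhouettes(name, camera): "mask" (420x560 bool, what is visible of it).
- viewer.pinpoint(name, camera): "at" ([x, y, z] in mm, in the coordinates of the camera as it stood for that picture, good to about 4 mm: a listed point, or the origin of a listed thing).
The state is a dict: "t": time; "joints": joint angles; "joint_velocities": joint speeds; "joint_torque": joint torques, N m; "tcp_pos": TCP position; "tcp_rot": TCP orientation; "contact_force": force on the tool from outside, world axes, zero at the start; "wrist_torque": the same for the moment, N m; "grip_width": opening from 0.0 (shut) to 1.0 (fully open).
Only numpy, scipy, OpenCV 4.12 (cv2) and the standard library are available. Lean on these libraries where they do the work, as an engineer would, in place of code of your own. Each camera call takes 0.05 s, during which the arm holds its last target. There are 200 camera calls.

## Working session

There is one attempt and no reset: what is moved stays moved. The work goes in short steps, each a Python script; the robot and the scene stay as the last script left them, time stands still between calls to the robot, and variables do not carry over. Pictures are saved under pics/ and viewed, about 8 in all and at most 12, crops included, and the job is handed in when it is done.

```bash
ls; mkdir -p pics; python3 - <<'E'
from cell import robot, grip, kin, viewer
import cv2, numpy as np
for c in ("scene","top"):
    im=viewer.read_camera(c); cv2.imwrite(f"pics/{c}0.png",im[:,:,::-1])
    i=viewer.camera_info(c); R,t=np.array(i["R"]),np.array(i["t"])
    print(c,"cam at",(-R.T@t).round())
    for n in ("enclosure","housing","tray_near","tray_left","jig","hammer","can","offcut"):
        for d in viewer.pinpoint(n,c):
            print(n,round(d["confidence"],2),(R.T@(np.array(d["at"])-t)).round(1))
s=robot.observe();print(s["t"],s["tcp_rot"],s["contact_force"])
E
```

```text
pics
scene cam at [ 637. -626. 1451.]
enclosure 0.94 [325.1 150.6  -4.5]
enclosure 0.94 [697.6 350.3   1.3]
enclosure 0.8 [483.1 288.5  -0.9]
enclosure 0.65 [610.3  95.7  -0.8]
enclosure 0.37 [556.8  88.9  14.1]
housing 0.97 [308.3 161.9  97.4]
housing 0.97 [712.6 360.4  94.8]
housing 0.93 [627.9  98.6 100.8]
housing 0.87 [504.  291.   94.7]
tray_near 0.87 [647.1 317.1  12.6]
tray_near 0.85 [557.   88.2  12.1]
tray_near 0.69 [374.  116.6   5.2]
tray_near 0.64 [427.3 280.9  14.5]
tray_near 0.61 [602.2 164.4  10. ]
tray_left 0.94 [479.  361.6  10.5]
tray_left 0.78 [285.   92.8  13.5]
tray_left 0.62 [654.3 404.1  13.5]
tray_left 0.6 [602.6 162.5   9.6]
jig 0.74 [712.2 -67.1   3.8]
hammer 0.94 [ 680.5 -407.6   -3. ]
can 0.91 [ 403.3 -370.9   -2.3]
offcut 0.65 [662.5 498.4  -2.6]
top cam at [ 274.   29. 1262.]
enclosure 0.89 [612.4  95.    0.9]
enclosure 0.86 [697.4 347.6   1.3]
enclosure 0.81 [490.5 287.1   1.2]
enclosure 0.66 [322.1 149.6   1.2]
housing 0.88 [501.3 293.   96.9]
housing 0.87 [311.6 159.8 100.1]
housing 0.72 [709.6 361.6  97.8]
tray_near 0.85 [431.1 282.8  14.5]
tray_near 0.79 [657.2 317.3   9.1]
tray_near 0.75 [556.8  91.   13.1]
tray_near 0.63 [376.7 118.1  14.7]
tray_near 0.6 [710.8 -72.1  -0.9]
tray_left 0.96 [284.   91.2  14.5]
tray_left 0.89 [477.9 355.3  11.3]
tray_left 0.77 [607.8 164.3   8.3]
tray_left 0.72 [656.6 408.6  14. ]
jig 0.81 [710.  -70.8  -3.8]
hammer 0.72 [ 679.6 -407.4   -1.5]
hammer 0.63 [ 7.089e+02 -7.140e+01 -7.000e-01]
can 0.65 [ 407.9 -377.1    3.6]
can 0.27 [610.8  93.8  -1.2]
offcut 0.56 [663.5 496.2  -5. ]
offcut 0.41 [557.1  89.3  14.6]
0.9 [ 2.09407799  0.25220638 -2.09414475] [-0.23088145  0.70425042  0.53791183]
```

View pics/scene0.png

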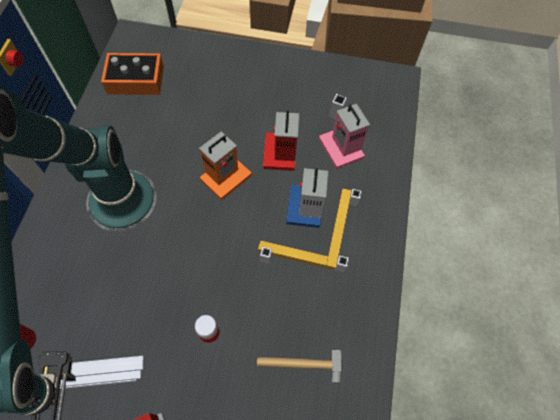

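View pics/top0.png

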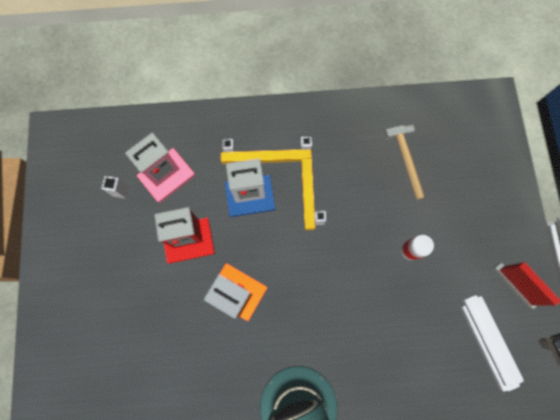

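Blue is the target, at about (240,190) in top and (306,200) in scene. Its look-alikes are red, orange and pink. Next I fit the jig and the tray to the colour masks.

```bash
cat > fit.py <<'E'
import cv2, numpy as np
from scipy.optimize import minimize
from cell import viewer
S=4
def box(x0,x1,y0,y1,z0,z1): return np.array([[x,y,z] for x in(x0,x1) for y in(y0,y1) for z in(z0,z1)],float)
JIG=[box(0,30,-30,250,0,30),box(-220,0,-30,0,0,30)]
TRAY=[box(-55,55,-70,70,0,24)]; HOUS=[box(-17,55,-45,45,24,175)]
def rend(parts,p,i):
    m=np.zeros((420*S,560*S),np.uint8); c,s=np.cos(p[2]),np.sin(p[2])
    for b in parts:
        X=b@np.array([[c,s,0],[-s,c,0],[0,0,1]])+[p[0],p[1],0]
        q=(X@np.array(i["R"]).T+i["t"])@np.array(i["camera_matrix"]).T
        h=cv2.convexHull(((q[:,:2]/q[:,2:]+.5)*S-.5).astype(np.float32))
        cv2.fillConvexPoly(m,np.round(h*16).astype(np.int32),1,shift=4)
    return cv2.resize(m*255,(560,420),interpolation=cv2.INTER_AREA)/255.
def masks(im):
    h=cv2.cvtColor(im,cv2.COLOR_RGB2HSV).astype(int); H,s,v=h[...,0],h[...,1],h[...,2]
    return ((H>18)&(H<32)&(s>120)&(v>100)).astype(float),((H>100)&(H<125)&(s>120)&(v>60)).astype(float)
def near(i,p,r):
    q=np.array(i["camera_matrix"])@(np.array(i["R"])@[p[0],p[1],15]+i["t"]); q=q[:2]/q[2]
    m=np.zeros((420,560)); cv2.circle(m,tuple(int(a) for a in q),r,1,-1); return m
def fit(ims,e0,j0=None,cams=("scene","top")):
    I={c:viewer.camera_info(c) for c in cams}; M={c:masks(ims[c]) for c in cams}
    W={c:near(I[c],e0,45) for c in cams}; WJ={c:near(I[c],(640,30),110) for c in cams}
    def ce(p): return sum((W[c]*(rend(TRAY,p,I[c])*(1-rend(HOUS,p,I[c]))-M[c][1])**2).sum() for c in cams)
    def nm(f,p): 
        for k in (1,.4):
            sx=np.array([p]+[np.array(p)+d for d in np.diag([8*k,8*k,.06*k])]); r=minimize(f,p,method="Nelder-Mead",options=dict(initial_simplex=sx,xatol=.02,fatol=.02)); p=r.x
        return r
    e=nm(ce,e0); j=None
    if j0 is not None:
        V={c:WJ[c]*(rend(HOUS+TRAY,e.x,I[c])<.01) for c in cams}
        j=nm(lambda p:sum((V[c]*(rend(JIG,p,I[c])-M[c][0])**2).sum() for c in cams),j0)
    return e,j
def rel(e,j):
    c,s=np.cos(j[2]),np.sin(j[2]); d=np.array(e[:2])-j[:2]
    return np.array([c*d[0]+s*d[1],-s*d[0]+c*d[1],e[2]-j[2]])
E
python3 - <<'E'
import cv2; from fit import *
ims={c:cv2.imread(f"pics/{c}0.png")[:,:,::-1].copy() for c in("scene","top")}
for cams in (("scene","top"),("scene",),("top",)):
    e,j=fit(ims,[611,95,.08],[711,-70,.08],cams)
    print(cams,e.x.round(3),round(e.fun,1),j.x.round(3),round(j.fun,1),rel(e.x,j.x).round(3))
E
```

```text
('scene', 'top') [6.09635e+02 9.53740e+01 8.90000e-02] 203.6 [ 7.12555e+02 -7.23160e+01 -4.30000e-02] 372.3 [-1.09976e+02  1.63150e+02  1.31000e-01]
('scene',) [6.08003e+02 1.01228e+02 8.30000e-02] 82.2 [ 7.11638e+02 -6.79520e+01 -4.10000e-02] 233.3 [-1.10456e+02  1.64808e+02  1.24000e-01]
('top',) [6.12124e+02 9.52040e+01 7.70000e-02] 97.6 [ 7.13874e+02 -7.30780e+01 -4.50000e-02] 49.6 [-1.09147e+02  1.63582e+02  1.21000e-01]
```

```bash
cat > push.py <<'E'
import numpy as np
from scipy.spatial.transform import Rotation as Ro
from cell import robot, grip, kin, viewer
J=np.array([712.5,-71.5,-.043])
c,s=np.cos(J[2]),np.sin(J[2]); A=np.array([[c,-s],[s,c]])
def W(x,y,z): return [*(A@[x,y]+J[:2]),z]
def L(p): return A.T@(np.array(p[:2])-J[:2])
def orient(d,phi,sgn):
    d=np.array([*(A@d),0.]); x=np.sin(phi)*d-np.cos(phi)*np.array([0,0,1.]); y=sgn*np.cross([0,0,1.],d)
    return Ro.from_matrix(np.c_[x,y,np.cross(x,y)]).as_rotvec()
def push(p,d,goal,fstop,feed=40,step=3):
    """from jig point p (x,y,z) push along d by up to goal mm until the opposing force exceeds fstop"""
    d=np.array(d,float); p=np.array(p,float); n=0; log=[]
    while n<goal:
        n=min(n+step,goal); robot.servo_line(W(*(p[:2]+d*n),p[2]),feed=feed)
        o=robot.observe(); f=-(A.T@o["contact_force"][:2])@d
        log.append((round(float(n),1),round(float(f),1)))
        if f>fstop: break
    print(log); print("t",o["t"],"tcp jig",L(o["tcp_pos"]).round(1),o["tcp_pos"][2],"F",np.round(o["contact_force"],1)); return n
E
python3 - <<'E'
from push import *
o=robot.observe(); print(o["t"],L(o["tcp_pos"]),Ro.from_rotvec(o["tcp_rot"]).as_matrix().round(2)[:,1])
q0=np.array(o["joints"])
for d,phi,p in (((1,0),.3,(-200,160)),((0,-1),.17,(-50,260))):
  for sg in (1,-1):
    R=orient(d,phi,sg)
    for z in (300,9):
        q=kin.ik(W(*p,z),R); print(d,sg,z,None if q is None else np.round(q,2))
E
```

```text
0.9 [-533.58043063 -583.39584012] [ 0.24 -0.97  0.  ]
(1, 0) 1 300 [ 0.87  0.19 -1.27  1.96  0.4   0.88  0.93]
(1, 0) 1 9 [-0.14  0.52 -0.2   2.23  1.07  0.23  0.2 ]
(1, 0) -1 300 [ 0.82  0.17 -1.21  1.96  0.36  0.87 -2.18]
(1, 0) -1 9 [-0.3   0.51 -0.01  2.24  0.79  0.15 -2.69]
(0, -1) 1 300 [ 0.19  0.78 -1.09  1.27  0.79  1.6  -0.87]
(0, -1) 1 9 [ 0.01  0.94 -0.65  1.49  0.77  1.07 -0.95]
(0, -1) -1 300 [ 0.25  0.91 -1.33  1.26  0.97  1.72  2.18]
(0, -1) -1 9 [ 0.29  1.33 -1.34  1.47  1.37  1.53  1.96]
```

```bash
python3 - <<'E'
from push import *
o=robot.observe(); p=np.array(o["tcp_pos"]); p[2]=340
robot.servo_line(p,feed=250)
q=np.array(robot.observe()["joints"]); q[0]=-.2; robot.goto_joints(q)
o=robot.observe(); print(o["t"],np.round(o["tcp_pos"]),np.round(o["joints"],2))
for sg in (1,-1):
  for z in (300,9):
    q=kin.ik(W(-205,160,z),orient((1,0),.12,sg)); print(sg,z,None if q is None else np.round(q,2))
E
```

```text
4.625 [642.  98. 339.] [-0.2   0.38 -0.01  1.45  0.    1.31 -0.05]
1 300 [-0.06  0.12 -0.23  1.88  0.08  1.03  1.2 ]
1 9 [-0.14  0.54 -0.16  2.12  0.32  0.39  0.96]
-1 300 [-0.46  0.1   0.2   1.91  0.02  1.03 -1.88]
-1 9 [-0.45  0.54  0.21  2.14 -0.2   0.37 -1.7 ]
```

```bash
python3 - <<'E'
from push import *
R=orient((1,0),.12,1)
robot.movep(W(-205,160,300),R); robot.servo_line(W(-205,160,40),feed=150); robot.servo_line(W(-205,160,10),feed=60)
o=robot.observe(); print(o["t"],np.round(o["tcp_pos"],1),np.round(o["contact_force"],1))
push((-205,160,10),(1,0),60,18)
import cv2
im=viewer.read_camera("scene"); cv2.imwrite("pics/s1.png",cv2.resize(im[130:290,210:430],None,fx=3,fy=3,interpolation=2)[:,:,::-1])
E
```

```text
8.3083 [514.4  97.2   9.7] [ 0.6  0.6 -0.3]
[(3.0, 0.6), (6.0, -0.1), (9.0, 0.3), (12.0, -0.6), (15.0, -0.2), (18.0, 0.3), (21.0, -0.5), (24.0, -1.1), (27.0, 4.4), (30.0, 11.0), (33.0, 12.6), (36.0, 10.9), (39.0, 10.2), (42.0, 8.3), (45.0, 8.2), (48.0, 8.8), (51.0, 10.6), (54.0, 12.3), (57.0, 12.6), (60.0, 14.0)]
t 13.3083 tcp jig [-151.6  160.8] 8.200791733123925 F [-13.9   3.6   6.5]
```

View pics/s1.png

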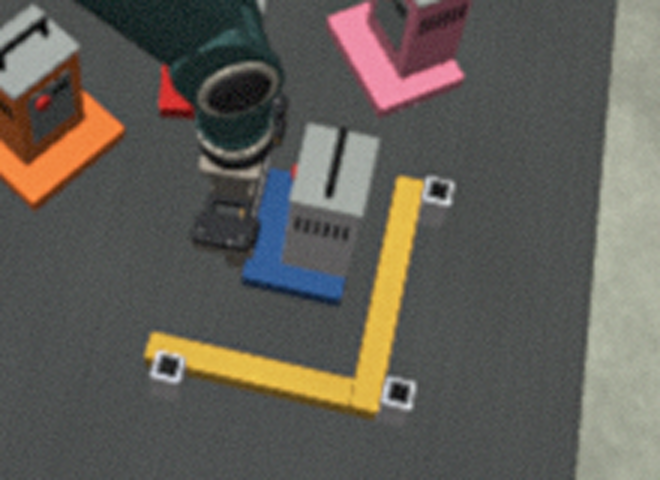

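The enclosure is upright and has turned square; the tray's +x edge at (345,295) in the crop is still short of the back bar. I keep pushing.

```bash
python3 - <<'E'
from push import *
push((-145,160,11),(1,0),50,22,feed=30)
import cv2
ims={c:viewer.read_camera(c) for c in("scene","top")}
from fit import fit,rel
E
```

```text
[(3.0, 7.0), (6.0, 6.4), (9.0, 6.1), (12.0, 6.8), (15.0, 8.0), (18.0, 7.7), (21.0, 8.5), (24.0, 8.1), (27.0, 8.3), (30.0, 7.8), (33.0, 13.0), (36.0, 20.1), (39.0, 28.7)]
t 16.6167 tcp jig [-118.8  159.4] 8.15542030871106 F [-28.7   0.7  20.2]
```

```bash
python3 - <<'E'
from push import *
import cv2
robot.servo_line(W(-150,160,14),feed=100); robot.servo_line(W(-160,160,300),feed=250)
R=orient((0,-1),.17,1)
for z in (300,10): q=kin.ik(W(-52,265,z),R); print(None if q is None else np.round(q,2))
grip(.5)
robot.movep(W(-52,268,300),R)
o=robot.observe(); print(o["t"],np.round(o["tcp_pos"],1),np.round(o["joints"],2))
from fit import fit,rel
im=viewer.read_camera("scene"); cv2.imwrite("pics/s2.png",cv2.resize(im[130:290,210:430],None,fx=3,fy=3,interpolation=2)[:,:,::-1])
e,_=fit({"scene":im},[655,93,-.04],None,("scene",)); print(e.x,e.fun,rel(e.x,J))
E
```

```text
[-0.38  0.53 -0.03  1.31  0.17  1.37 -0.49]
[-0.43  0.81  0.04  1.53  0.17  0.88 -0.55]
20.9167 [672.1 198.  300.1] [-0.39  0.54 -0.03  1.31  0.17  1.37 -0.5 ]
[ 6.63117702e+02  8.96740318e+01 -7.05873424e-02] 76.85502453629982 [-5.62649990e+01  1.58902265e+02 -2.75873424e-02]
```

View pics/s2.png

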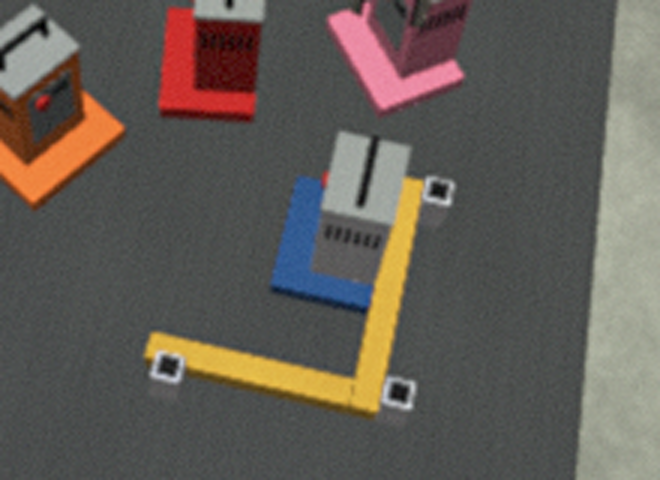

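The tray is now flat on the back bar at about (370,300), clear of the side bar. Next is the -y push.

```bash
python3 - <<'E'
from push import *
import cv2
robot.servo_line(W(-52,262,40),feed=150); robot.servo_line(W(-52,262,11),feed=60)
o=robot.observe(); print(o["t"],np.round(o["tcp_pos"],1),np.round(o["contact_force"],1))
push((-52,262,11),(0,-1),95,24)
im=viewer.read_camera("scene"); cv2.imwrite("pics/s3.png",cv2.resize(im[130:290,210:430],None,fx=3,fy=3,interpolation=2)[:,:,::-1])
E
```

```text
23.4833 [671.8 192.4  10.7] [-1.   0.4  0.6]
[(3.0, -0.4), (6.0, 0.6), (9.0, 0.3), (12.0, 0.1), (15.0, 0.6), (18.0, -1.0), (21.0, 0.8), (24.0, -0.4), (27.0, 1.8), (30.0, 6.8), (33.0, 7.8), (36.0, 7.7), (39.0, 8.1), (42.0, 8.0), (45.0, 8.3), (48.0, 8.4), (51.0, 7.8), (54.0, 7.6), (57.0, 8.0), (60.0, 8.6), (63.0, 8.6), (66.0, 8.5), (69.0, 8.8), (72.0, 8.3), (75.0, 8.7), (78.0, 8.5), (81.0, 8.3), (84.0, 9.3), (87.0, 8.5), (90.0, 8.7), (93.0, 7.9), (95.0, 8.3)]
t 31.4833 tcp jig [-52.1 172.2] 11.086950883434046 F [-0.6  8.3 -0.6]
```

View pics/s3.png

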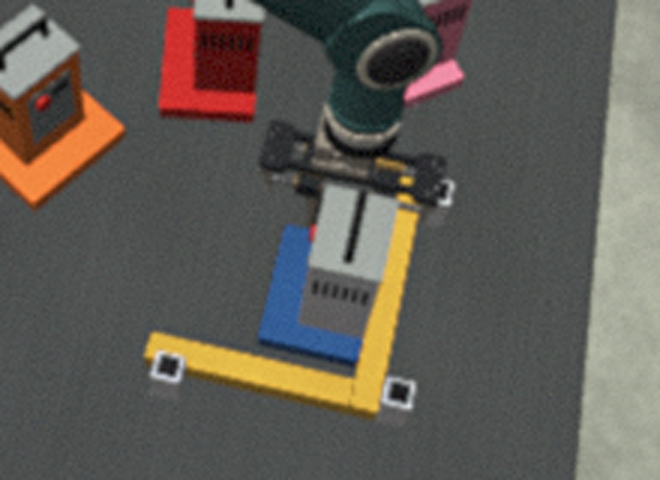

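It is sliding upright, with the front edge at (300,350) about 20 mm from the side bar. I continue.

```bash
python3 - <<'E'
from push import *
import cv2
push((-52,167,11),(0,-1),36,24,feed=40)
robot.servo_line(W(-52,185,13),feed=100); robot.servo_line(W(-60,210,300),feed=250)
R=orient((1,0),.12,1)
robot.movep(W(-200,100,300),R)
o=robot.observe(); print(o["t"],np.round(o["tcp_pos"],1))
from fit import fit,rel
ims={c:viewer.read_camera(c) for c in("scene","top")}
cv2.imwrite("pics/s4.png",np.hstack([cv2.resize(im,None,fx=3,fy=3,interpolation=2) for im in (ims["scene"][170:290,250:380],ims["top"][130:250,210:340])])[:,:,::-1])
for cc in (("scene",),("top",),("scene","top")):
    e,j=fit(ims,[658,1,-.04],list(J),cc); print(cc,e.x.round(3),round(e.fun),j.x.round(3),rel(e.x,j.x).round(3),rel(e.x,J).round(3))
E
```

```text
[(3.0, 9.6), (6.0, 9.1), (9.0, 8.5), (12.0, 9.5), (15.0, 8.3), (18.0, 8.4), (21.0, 8.9), (24.0, 10.0), (27.0, 14.5), (30.0, 19.4), (33.0, 22.9), (36.0, 26.3)]
t 34.5333 tcp jig [-52.1 148.6] 11.247511389376294 F [-0.9 26.3 -0.5]
38.0833 [517.2  37.2 299.8]
('scene',) [ 6.59663e+02  1.10690e+01 -7.50000e-02] 150 [ 7.12017e+02 -6.55340e+01 -3.90000e-02] [-5.5314e+01  7.4494e+01 -3.6000e-02] [-5.6338e+01  8.0221e+01 -3.2000e-02]
('top',) [ 6.6456e+02  1.0690e+00 -6.8000e-02] 841 [ 7.13449e+02 -7.30630e+01 -4.70000e-02] [-5.2285e+01  7.1778e+01 -2.1000e-02] [-5.1015e+01  7.0442e+01 -2.5000e-02]
('scene', 'top') [ 6.60248e+02  3.89000e+00 -7.70000e-02] 1003 [ 7.11565e+02 -7.21430e+01 -4.70000e-02] [-5.4834e+01  7.3537e+01 -3.0000e-02] [-5.5444e+01  7.3074e+01 -3.4000e-02]
```

View pics/s4.png

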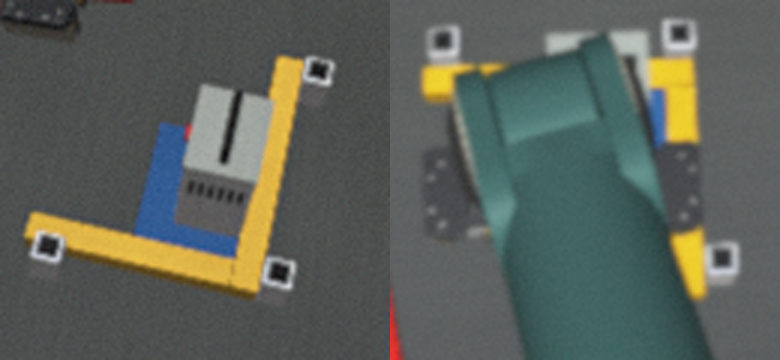

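It looks seated on both bars. I'll give it a light +x touch-up to be sure of the back bar, then check.

```bash
python3 - <<'E'
from push import *
import cv2
robot.movep(W(-145,75,200),orient((1,0),.12,1)) 
robot.servo_line(W(-145,75,40),feed=150); robot.servo_line(W(-145,75,11),feed=60)
print(robot.observe()["t"])
push((-137,75,11),(1,0),45,20,feed=50)
robot.servo_line(W(-145,75,14),feed=100); robot.servo_line(W(-190,75,250),feed=250)
q=np.array(robot.observe()["joints"]); q[0]+=.9; robot.goto_joints(q)
o=robot.observe(); print(o["t"],np.round(o["tcp_pos"],1))
from fit import fit,rel
ims={c:viewer.read_camera(c) for c in("scene","top")}
cv2.imwrite("pics/s5.png",np.hstack([cv2.resize(im,None,fx=3,fy=3,interpolation=2) for im in (ims["scene"][170:290,250:380],ims["top"][130:250,210:340])])[:,:,::-1])
for cc in (("scene",),("top",),("scene","top")):
    e,j=fit(ims,[658,1,-.04],list(J),cc); print(cc,e.x.round(3),round(e.fun),j.x.round(3),rel(e.x,j.x).round(3),rel(e.x,J).round(3))
E
```

```text
40.575
[(3.0, 0.7), (6.0, 0.4), (9.0, -0.0), (12.0, -0.4), (15.0, 0.7), (18.0, 2.6), (21.0, 8.3), (24.0, 16.2), (27.0, 22.3)]
t 42.9417 tcp jig [-119.    74.9] 9.380186768743505 F [-22.3   1.8  18. ]
46.2167 [ 336.6 -403.5  248.7]
('scene',) [ 6.6004e+02  1.1773e+01 -8.5000e-02] 152 [ 7.11824e+02 -6.51920e+01 -4.10000e-02] [-5.4914e+01  7.4764e+01 -4.4000e-02] [-5.5991e+01  8.0941e+01 -4.2000e-02]
('top',) [ 6.61582e+02  4.38000e-01 -7.70000e-02] 125 [ 7.13167e+02 -7.33620e+01 -4.80000e-02] [-5.5038e+01  7.1262e+01 -3.0000e-02] [-5.3963e+01  6.9683e+01 -3.4000e-02]
('scene', 'top') [ 6.60858e+02  1.13600e+00 -7.70000e-02] 309 [ 7.11938e+02 -7.25120e+01 -4.70000e-02] [-5.4509e+01  7.1147e+01 -3.0000e-02] [-5.4717e+01  7.0348e+01 -3.4000e-02]
```

View pics/s5.png

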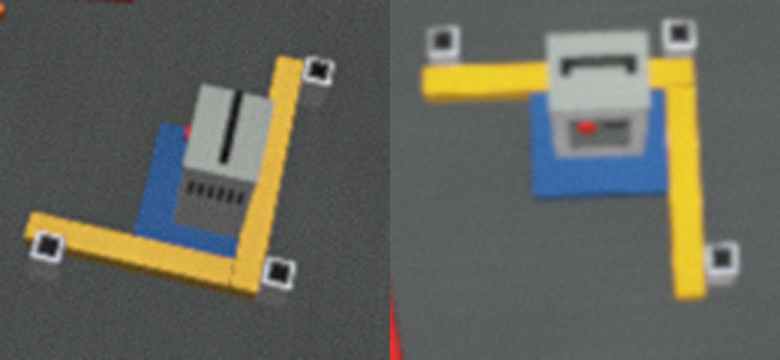

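```bash
cat > edge.py <<'E'
import cv2; from fit import *; from fit import rend
from push import J
# refit tray in each camera, now with the side bar hiding part of it (scene), and line fits in top
i={c:viewer.camera_info(c) for c in("scene","top")}
im=cv2.imread("pics/s5.png")[:,:,::-1]
full=np.zeros((420,560,3),np.uint8); full[130:250,210:340]=cv2.resize(im[:,390:],(130,120),interpolation=cv2.INTER_AREA)
ye,bl=masks(full)
def plane(u,v,z,c):
    K=i[c]; R=np.array(K["R"]); d=R.T@np.linalg.inv(K["camera_matrix"])@[u,v,1]; o=-R.T@np.array(K["t"]); return (o+d*(z-o[2])/d[2])[:2]
def line(mask,cols,low,z,axis=0):
    P=[]
    for k in cols:
        a=np.nonzero(mask[:,k] if axis==0 else mask[k])[0]
        if len(a): w=(a.max()+.5 if low else a.min()-.5); P.append(plane(k,w,z,"top") if axis==0 else plane(w,k,z,"top"))
    P=np.array(P); a,b=(1,0) if axis==0 else (0,1)
    p=np.polyfit(P[:,a],P[:,b],1); r=P[:,b]-np.polyval(p,P[:,a]); return p,r.std(),len(P)
ub=lambda a:range(*a)
print("tray -x edge z~0 (lowest blue)",line(bl,range(260,301),True,0))
print("bar back low yellow z0",line(ye,range(223,254),True,0))
print("bar back top edge (far, z30)",line(ye,range(223,254),False,30))
print("tray +y edge",line(bl,range(168,193),False,24,1))
print("side bar outer edge z30 (max col)",line(ye,range(165,226),True,30,1))
print("side bar inner z0 below the tray",line(ye,range(200,226),False,0,1))
E
python3 edge.py
```

```text
tray -x edge z~0 (lowest blue) (array([4.10153882e-02, 6.09115712e+02]), np.float64(0.823579040532621), 41)
bar back low yellow z0 (array([3.36490668e-02, 7.18671787e+02]), np.float64(0.9125221453048554), 31)
bar back top edge (far, z30) (array([3.14037043e-02, 7.48699577e+02]), np.float64(0.8817158852318835), 31)
tray +y edge (array([-4.36248334e-02,  9.85156388e+01]), np.float64(1.0080525262919247), 25)
side bar outer edge z30 (max col) (array([-5.44525472e-02, -6.58030218e+01]), np.float64(1.2104734100028842), 61)
side bar inner z0 below the tray (array([-3.90572903e-02, -4.34685224e+01]), np.float64(0.8265049984584903), 26)
```

The line fits show it flush and square: the depth is 109.6 of 110 mm, the width 139 of 140 mm, and the yaw differs by about 0.01 rad or less. I'm handing it in.

```bash
python3 -c "
from cell import robot
print(robot.job_done(), robot.observe()['t'])"
```

```text
the job is handed in; nothing more can be done
the job is handed in; nothing more can be done
```

The blue-tray enclosure is in the corner of the weld jig, standing upright and against both yellow bars. I handed the job in at about 46 s of the 58 s allowed.

I pushed it low at the tray edge with the fingers spread. The first push went along +x to the back bar, the second along -y to the side bar, and a light +x touch-up finished it. Sliding took about 8–14 N, and I stopped each push when it came up against a bar, at 22–29 N. The arm was clear of everything before I handed in.

**Position:** edge lines fitted in the last top picture put the tray's -x edge 109.6 mm from the back bar (110 mm expected). The +y edge is about 139 mm from the side bar (140 mm expected).

**Squareness:** the same lines put the tray at about -0.04 rad. The bars read -0.03 to -0.05 rad, so any difference is within the measurement error.

**Checks that disagreed:**
- The coarser fit to the colour masks gave the right position but a yaw about 0.03 rad off. It read nearly the same when the tray had just been pushed against the back bar, so I took it as an error in that fit.
- The scene camera alone placed the enclosure about 5 mm off in y. That fit ignored the part of the tray hidden by the side bar.
- The two +x pushes read an upward force of 18–20 N on the tool at the final stop. I did not find the cause.

I did not take a final measurement of the hammer, can and offcut. The arm's planned paths stayed clear of them.

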